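# Gather the glass beads at the red end of a lidded box

### The job

Take the bead box with the red end and red knob, keep its loose lid on, and tilt it red end down so that both glass beads slide to the red end, then gently set it back level on the bench. Then lift the lid off by its red knob and gently lay it on the bare bench, knob up and clear of the box; the beads must stay gathered at the red end.

Things in the scene. Friction and masses are not known exactly. Their poses are not given: they have to be found in the camera images.
- box: Dark wooden open box, 96 (x) x 56 (y) x 38 mm high, 200 g. Origin: centre of its underside, z up. Red end (face, 20 mm of sides) at -x, first facing the robot within 60 degrees. Walls 5, floor 4 mm thick. Grip across y. A like box with black end and knob is a bystander; they stand left and right of the centre line, where bench is bare (|y| < 55 mm, x 0.42 to 0.65 m). Tall things: x > 0.7.
- lid: Its clear loose lid, 60 g: a plug 83 x 43 x 5 mm that drops into the box's mouth with 1.5 mm play, above it a plate 92 x 52 x 3 mm resting on the rim, and a red round knob, diameter 18 mm, 8 to 34 mm above the origin. Origin: centre of the plug's underside, z up, x and y along the box's. Seated, it is 33 mm above the box's origin; lying on the bench, knob up, at bench height.
- bead_blue: Blue glass bead, a slab 18 x 18 x 12 mm, 11 g, lying loose in the box, at first in the half away from the red end. Origin: centre of its underside. It is smooth: it slides on the box's floor at a tilt above 14 to 20 degrees and stays put when the box is level. Against the red end its origin is at about x = -34 mm in the box's frame.
- bead_green: Green glass bead, the same as the blue one, lying beside it in the box.
Not all that is in view belongs to the job. What is shaped like the box but blue, purple or turquoise is not meant.

How it is judged:
By the outcome, as a careful person would: the job done as asked, in the order asked, and still so for the second after the job is handed in, with the robot touching nothing.
It also fails if it takes over 69 s, if anything falls off the work surface, if the arm or the gripper's body presses on something with over 40 N, if the wrist force passes 120 N, or if a joint passes its speed limit or range.

### The arm

A 7-joint arm with a two-finger parallel gripper is mounted at the origin on the work surface. World frame = base frame: x ahead of the robot, y to its left, z up, the work surface at z = 0. Lengths are in m, angles in rad, forces in N, time in s.
With the tool pointing down it reaches from about 0.35 to 0.9 m from the base axis. Payload 7.2 kg.
Tool frame: the origin (TCP) lies on the centre line of the jaws, within the pads' length; the fingertips stand 8 mm ahead of it and the grasp point (between the pads) lies 11 mm behind it (env.nose_length is the distance from the TCP to the fingertips, in m); z points along the fingers, y is the direction in which the jaws open and shut (so a half turn about z gives the same grasp; the last joint's range is limited). The gripper opens to 88 mm and grips with 3 to 60 N. Pads are 20 mm wide; open, the fingers measure 115 mm over their backs; the gripper's body (75 mm by 178 mm) begins 61 mm behind the grasp point.
Start: joints at [1.097, 0.411, -0.013, 1.596, 0.006, 1.134, -0.082], TCP at [0.247, -0.574, 0.231] pointing down, gripper open.
Joint ranges: [-2.95, 2.95], [-0.29, 1.99], [-1.47, 1.44], [0.14, 2.54], [-1.03, 4.17], [0.13, 1.85], [-2.86, 2.86]. Speed limits (rad/s): [2.39, 2.39, 3.01, 3.01, 3.14, 3.14, 3.14].

### API

Orientations are given as a unit quaternion [w, x, y, z].
In Python, from workcell import env gives the robot as it stands.
- The arm moves only by the shell command python3 -m jog 'ROWS'. ROWS is JSON, a list of rows, each a list of 7 numbers: the turn, a rotation vector about the tool's x, y, z in degrees, then the shift along the tool's x, y, z in m, then the opening, from -1 (shut) to 1 (fully open). A call has 1 to 12 rows; each row shifts and turns the commanded pose from where the row before left it, along the tool's axes as they then stand; what a row does not reach is not made up. A row lasts 1/8 s, in which the tool goes at most 62.5 mm and 10.7 degrees, less where a joint would pass 70% of its speed; a pose out of reach is approached as far as the arm can. A call with a gripper value outside its range is refused whole. The fingers move at their own pace and stop on an object; the grip force is fixed at half the most. Time passes only in rows, so rows that do not move let the fingers close. It gives the time, the measured TCP pose, the force and the opening at its end, in the units of the state.
- env.observe(): the state, without advancing time (a new reading comes with each control period).
- env.capture(name): name is "side" or "top" or "wrist"; returns (picture, depth): 480x640x3 uint8, blue, green, red; 480x640 float32, m along the optical axis (not along the pixel's ray), 0 where there is no reading.
- env.calibration(name): a dict with "K" (3x3 intrinsics, pixels), "origin" and "orientation" of the camera in the world. Camera axes: x right, y down, z forward; pixel columns grow to the right and rows downward; lengths in m; the calibration is good to about 2 mm. The wrist camera is an equidistant fisheye: a pixel r from the principal point sees the ray r / f radians off the axis. A picture is of the moment at which its call begins: read the wrist's pose just before it. calibration takes no time and is no camera call; for the wrist camera it gives the pose at the moment of the call.
- env.close_job(): hands the job in, once; it reports no verdict.
The state is a dict: "t": time; "joint_positions": joint angles; "joint_velocities": joint speeds; "tau": joint torques, N m; "ee_pos": TCP position; "orientation": TCP orientation; "force": force on the tool from outside, world axes, zero at the start; "ft_torque": the same for the moment, N m; "finger_gap": finger opening in m.
Only numpy, scipy, OpenCV 4.12 (cv2) and the standard library are available. Lean on these libraries where they do the work, as an engineer would, in place of code of your own. Each camera call takes 0.05 s, during which the arm holds its last target.

## Working session

There is one attempt and no reset: what is moved stays moved. The work goes in short steps, Python scripts to look and compute and a shell command to move; the robot and the scene stay as the last step left them, time stands still between calls to the robot, and variables do not carry over. Pictures are saved under pics/ and viewed, and the job is handed in when it is done.

```bash
ls; mkdir -p pics; python3 - <<'E'
from workcell import env
import cv2,numpy as np
for n in("top","side"):
    p,d=env.capture(n); cv2.imwrite(f"pics/{n}0.png",p); np.save(f"pics/{n}0.npy",d)
    c=env.calibration(n); print(n,c)
s=env.observe(); print(s["t"],s["ee_pos"],s["orientation"],s["finger_gap"],s["force"])
print(env.calibration("wrist"))
E
```

```text
pics
top {'K': array([[566.89452798,   0.        , 313.3571832 ],
       [  0.        , 566.89452798, 246.43510938],
       [  0.        ,   0.        ,   1.        ]]), 'origin': array([0.41859308, 0.02012976, 0.8663454 ]), 'orientation': array([ 0.05405693, -0.69635156,  0.71502575, -0.03017496])}
side {'K': array([[604.26352964,   0.        , 319.20904877],
       [  0.        , 604.26352964, 246.06259675],
       [  0.        ,   0.        ,   1.        ]]), 'origin': array([ 0.43716261, -0.76150194,  0.74673304]), 'orientation': array([-0.42311188,  0.90547293, -0.02322521,  0.02357332])}
0.1 [ 0.24652539 -0.57386462  0.22991307] [-6.72211888e-04  9.79483563e-01  2.01522853e-01 -1.95672392e-04] 0.08830670973827393 [-0.34448375 -0.23893974  0.00341284]
{'K': array([[371.64829954,   0.        , 318.35266054],
       [  0.        , 371.64829954, 241.86155792],
       [  0.        ,   0.        ,   1.        ]]), 'origin': array([ 0.31634099, -0.54479263,  0.38397043]), 'orientation': array([ 0.11738563,  0.8267412 , -0.54459644, -0.07832191])}
```

View pics/top0.png

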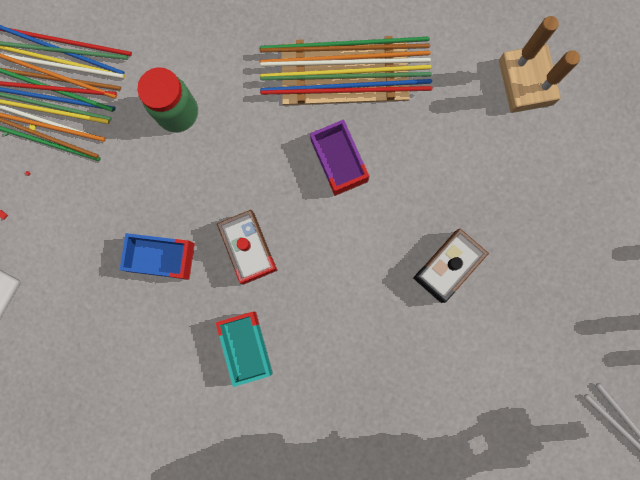

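View pics/side0.png

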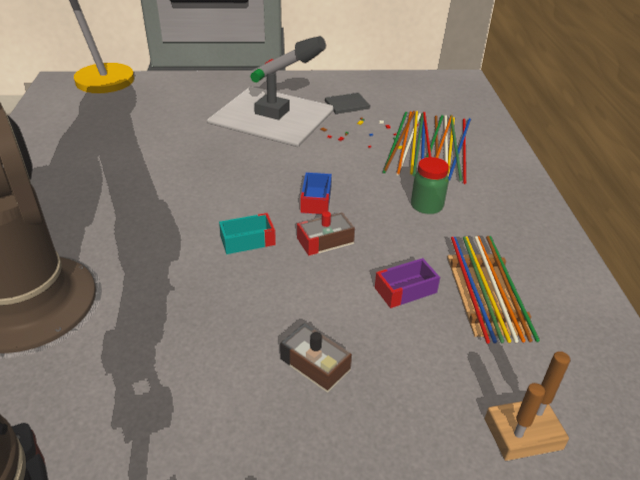

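Candidates in top view: dark box with clear lid and red end/knob (246,247), black-end twin (451,265), and blue (157,256), purple (340,157) and turquoise (244,349) open boxes with red ends. By the description I choose (246,247), and check it in a close crop.

```bash
python3 - <<'E'
import cv2,numpy as np
a=cv2.imread("pics/top0.png")[195:300,195:300]; b=cv2.imread("pics/side0.png")[200:260,285:365]
a=cv2.resize(a,(560,560),interpolation=cv2.INTER_CUBIC); cv2.imwrite("pics/tc0.png",a)
cv2.imwrite("pics/sc0.png",cv2.resize(b,(720,540),interpolation=cv2.INTER_CUBIC))
E
```

```text
(no output)
```

View pics/tc0.png

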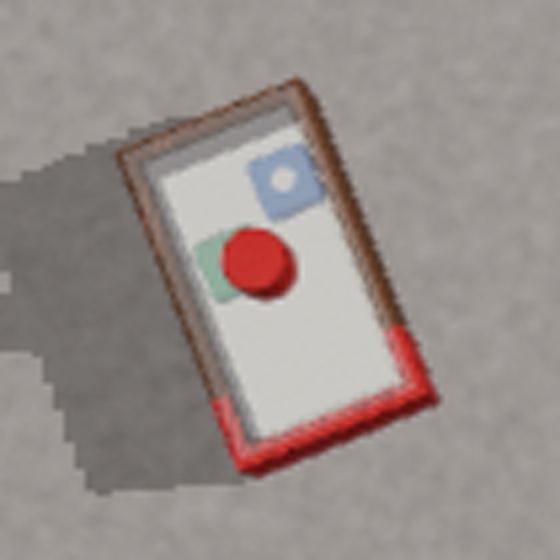

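View pics/sc0.png

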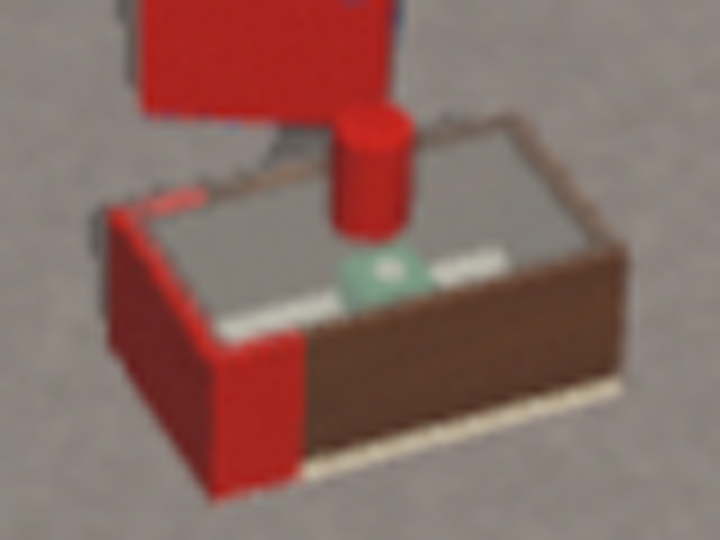

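```bash
cat > h.py <<'E'
import numpy as np,cv2
from scipy.spatial.transform import Rotation as R
from workcell import env
def rot(q): return R.from_quat([q[1],q[2],q[3],q[0]])
def ray(c,uv):
    uv=np.asarray(uv,float)
    return c["origin"], rot(c["orientation"]).apply(np.r_[np.linalg.solve(c["K"],np.r_[uv,1])])
def fray(c,uv):
    K=c["K"];d=np.array([(uv[0]-K[0,2]),(uv[1]-K[1,2])])/K[0,0];r=np.linalg.norm(d)
    v=np.r_[d/r*np.sin(r),np.cos(r)] if r>1e-9 else np.array([0,0,1.])
    return c["origin"],rot(c["orientation"]).apply(v)
def tri(rs):
    A=np.zeros((3,3));b=np.zeros(3)
    for o,d in rs:
        d=d/np.linalg.norm(d);P=np.eye(3)-np.outer(d,d);A+=P;b+=P@o
    x=np.linalg.solve(A,b)
    e=[np.linalg.norm((np.eye(3)-np.outer(d,d)/(d@d))@(x-o)) for o,d in rs]
    return x,max(e)
def atz(r,z): return r[0]+r[1]*(z-r[0][2])/r[1][2]
E
python3 - <<'E'
from h import *
T=env.calibration("top");S=env.calibration("side")
t={"knob":(257,260),"+x+y":(118,153),"+x-y":(300,80),"-x-y":(434,387),"-x+y":(241,458)}
s={"knob":(373,120),"+x+y":(510,115),"+x-y":(625,240),"-x-y":(213,345),"-x+y":(110,208)}
d=np.load("pics/top0.npy")
P={}
for k in t:
    a=np.array(t[k])/5.3333+195; b=np.array(s[k])/9+[285,200]
    x,e=tri([ray(T,a),ray(S,b)]); P[k]=x; z=.038 if k!="knob" else .067
    print(k,x.round(4),round(e,4),"at z",atz(ray(T,a),z).round(4),atz(ray(S,b),z).round(4))
c=np.mean([P[k] for k in P if k!="knob"],0);print(c)
for A,B in(("+x+y","-x+y"),("+x-y","-x-y"),("+x+y","+x-y"),("-x+y","-x-y")):
    v=P[A]-P[B];print(A,B,np.linalg.norm(v),np.degrees(np.arctan2(v[1],v[0])))
# neighbours
for n,uv in dict(blue=(192,260),turq1=(256,313),turq0=(217,322),pur=(335,192)).items(): print(n,atz(ray(T,uv),.035).round(3))
s=env.observe();print(rot(s["orientation"]).as_matrix().round(3))
E
```

```text
knob [0.5222 0.1463 0.0662] 0.0007 at z [0.5214 0.1461 0.067 ] [0.5228 0.1453 0.067 ]
+x+y [0.5571 0.1902 0.034 ] 0.0001 at z [0.5564 0.1894 0.038 ] [0.5565 0.1849 0.038 ]
+x-y [0.5759 0.138  0.0395] 0.0007 at z [0.5755 0.1382 0.038 ] [0.5769 0.14   0.038 ]
-x-y [0.4878 0.1016 0.0431] 0.0003 at z [0.4885 0.1021 0.038 ] [0.4879 0.1077 0.038 ]
-x+y [0.4694 0.1558 0.0371] 0.0011 at z [0.4704 0.1557 0.038 ] [0.4683 0.1546 0.038 ]
[0.5225504  0.14638571 0.03840935]
+x+y -x+y 0.09433798287118154 21.428107858460642
+x-y -x-y 0.09539727689909419 22.45220305632031
+x+y +x-y 0.05580852672093939 109.78517157530314
-x+y -x-y 0.057582943215184 108.80435572981965
blue [0.503 0.228 0.035]
turq1 [0.423 0.133 0.035]
turq0 [0.411 0.191 0.035]
pur [0.599 0.013 0.035]
[[ 0.919  0.395 -0.001]
 [ 0.395 -0.919  0.001]
 [-0.    -0.001 -1.   ]]
```

The crop confirms it: brown box, clear lid, red knob at (243,244), red end toward the robot at lower right, with the blue bead at (249,229) and the green one at (238,244). The measured rim height of 38 mm, knob top of 66 mm and sides of 95 x 57 mm match the text. Centre is (0.5225, 0.1464), yaw about 21°. Moving over it.

```bash
python3 -m jog '[[0,0,0,0.015,-0.015,0,1],[0,0,0,0.037,-0.038,0,1],[0,0,0,0.037,-0.038,0,1],[0,0,0,0.037,-0.038,0,1],[0,0,0,0.037,-0.038,0,1],[0,0,0,0.037,-0.038,0,1],[0,0,0,0.037,-0.038,0,1],[0,0,0,0.037,-0.038,0,1],[0,0,0,0.037,-0.038,0,1],[0,0,0,0.037,-0.038,0,1],[0,0,0,0.037,-0.038,0,1],[0,0,0,0.02,-0.02,0,1]]'
python3 - <<'E'
from h import *
c=env.calibration("wrist");p,d=env.capture("wrist");cv2.imwrite("pics/w1.png",p)
import pickle;pickle.dump(c,open("pics/w1.pkl","wb"))
s=env.observe();print(s["t"],s["ee_pos"],rot(s["orientation"]).as_matrix().round(3)); print(c["origin"])
E
```

```text
t: 1.6
ee_pos: [0.4554, -0.0302, 0.2306]
orientation: [-0.0, 0.979, 0.203, 0.0]
force: [0.0, -0.1, 0.7]
finger_gap: 0.0876
1.65 [ 0.45635657 -0.02745317  0.23069202] [[ 0.917  0.4    0.001]
 [ 0.4   -0.917  0.002]
 [ 0.002 -0.002 -1.   ]]
[ 0.52501532 -0.00084008  0.38468548]
```

View pics/w1.png

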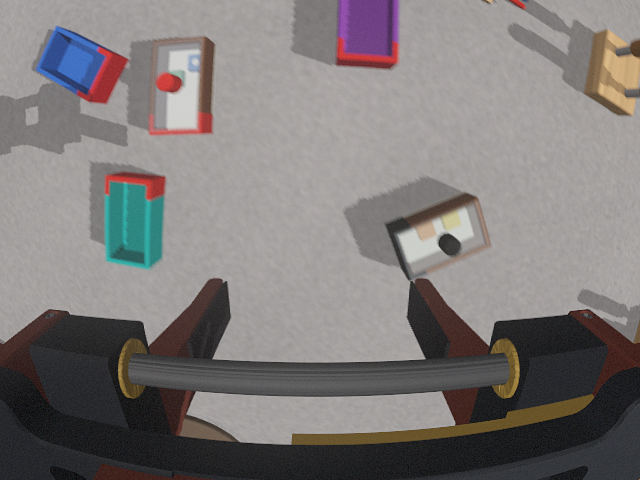

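The picture shows the red-knob box at (182,86), black-knob box at (438,236), turquoise at (133,220), blue at (82,63). Continuing to over the box.

```bash
python3 -m jog '[[0,0,0.7,0.036,-0.037,0,1],[0,0,0.7,0.036,-0.037,0,1],[0,0,0.7,0.036,-0.037,0,1],[0,0,0,0.015,-0.015,0,1],[0,0,0,0.005,-0.005,0,1],[0,0,0,0,0,0,1]]'
python3 - <<'E'
from h import *
c=env.calibration("wrist");p,d=env.capture("wrist");cv2.imwrite("pics/w2.png",p)
import pickle;pickle.dump(c,open("pics/w2.pkl","wb"))
s=env.observe();print(s["t"],s["ee_pos"],rot(s["orientation"]).as_matrix().round(3)); print(c["origin"])
E
```

```text
t: 2.4
ee_pos: [0.5234, 0.1359, 0.2303]
orientation: [0.0, 0.983, 0.183, -0.0]
force: [0.0, 0.2, -0.7]
finger_gap: 0.0881
2.45 [0.52335461 0.13540858 0.23040175] [[ 0.933  0.36  -0.001]
 [ 0.36  -0.933 -0.001]
 [-0.001  0.001 -1.   ]]
[0.59428083 0.16268208 0.38428484]
```

View pics/w2.png

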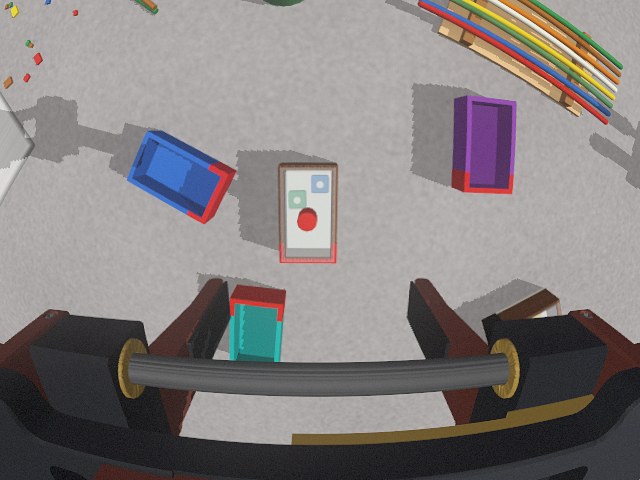

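```bash
python3 - <<'E'
import cv2
a=cv2.imread("pics/w2.png")[150:280,250:370];cv2.imwrite("pics/w2c.png",cv2.resize(a,None,fx=4.5,fy=4.5,interpolation=cv2.INTER_CUBIC))
a=cv2.imread("pics/w1.png")[20:150,120:240];cv2.imwrite("pics/w1c.png",cv2.resize(a,None,fx=4.5,fy=4.5,interpolation=cv2.INTER_CUBIC))
E
```

```text
(no output)
```

View pics/w2c.png

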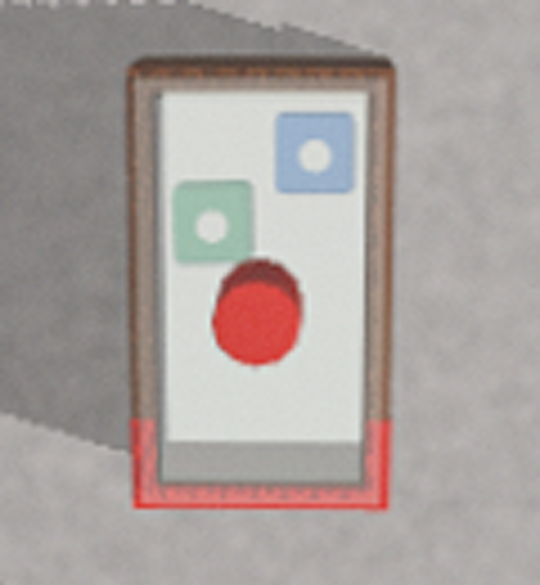

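View pics/w1c.png

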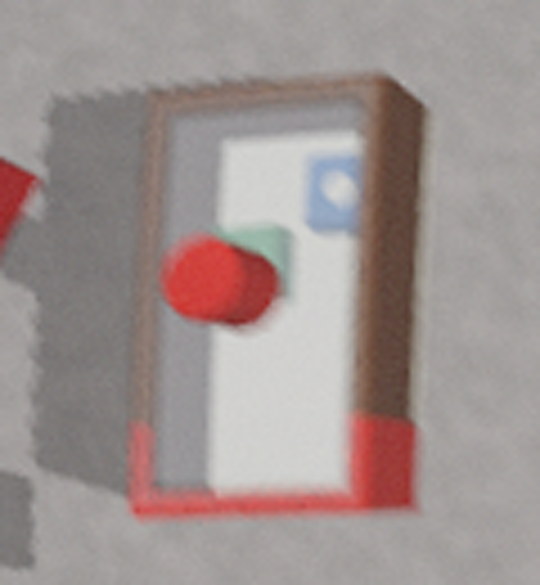

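```bash
python3 - <<'E'
from h import *
import pickle
c1=pickle.load(open("pics/w1.pkl","rb"));c2=pickle.load(open("pics/w2.pkl","rb"))
w2={"knob":(256,322),"+x+y":(130,72),"+x-y":(393,72),"-x-y":(386,507),"-x+y":(134,507)}
w1={"knob":(204,280),"+x+y":(150,98),"+x-y":(380,78),"-x-y":(352,505),"-x+y":(134,515)}
P={}
for k in w2:
    r2=fray(c2,np.array(w2[k])/4.5+[250,150]);r1=fray(c1,np.array(w1[k])/4.5+[120,20])
    x,e=tri([r1,r2]);z=.038 if k!="knob" else .067;P[k]=atz(r2,z)
    print(k,x.round(4),round(e,4),P[k].round(4))
c=np.mean([P[k] for k in P if k!="knob"],0);print(c)
for A,B in(("+x+y","-x+y"),("+x-y","-x-y"),("+x+y","+x-y"),("-x+y","-x-y")):
    v=P[A]-P[B];print(A,B,np.linalg.norm(v),np.degrees(np.arctan2(v[1],v[0])))
s=env.observe();m=rot(s["orientation"]).as_matrix();print("tool shift",m.T@(np.array([c[0],c[1],.014])-s["ee_pos"]),np.degrees(np.arctan2(m[1,0],m[0,0])))
E
```

```text
knob [0.5217 0.1454 0.0678] 0.0001 [0.5216 0.1453 0.067 ]
+x+y [0.5557 0.1868 0.0428] 0.0003 [0.5554 0.1871 0.038 ]
+x-y [0.5747 0.1368 0.0427] 0.0004 [0.5748 0.1362 0.038 ]
-x-y [0.4884 0.1043 0.0471] 0.0007 [0.4862 0.1025 0.038 ]
-x+y [0.4679 0.1541 0.0418] 0.0003 [0.4662 0.1542 0.038 ]
[0.52066186 0.14498448 0.038     ]
+x+y -x+y 0.0951231598958791 20.230255212566625
+x-y -x-y 0.09484579428547701 20.874724067405797
+x+y +x-y 0.05439949953156068 110.90517979223509
-x+y -x-y 0.055470237109421665 111.18487176344694
tool shift [ 0.00111438 -0.01002512  0.21639529] 21.08746301790571
```

Wrist and fixed cameras agree: centre (0.521, 0.145), yaw 21°, knob top 67 mm. The beads are in the far half. Descending with the jaws straddling the box.

```bash
python3 -m jog '[[0,0,0,0.0015,-0.01,0.02,1],[0,0,0,0,0,0.04,1],[0,0,0,0,0,0.045,1],[0,0,0,0,0,0.04,1],[0,0,0,0,0,0.025,1],[0,0,0,0,0,0.02,1],[0,0,0,0,0,0.015,1],[0,0,0,0,0,0.008,1],[0,0,0,0,0,0.003,1],[0,0,0,0,0,0,1]]'
```

```text
t: 3.7
ee_pos: [0.5216, 0.1466, 0.015]
orientation: [0.0, 0.983, 0.184, 0.0]
force: [0.2, -0.2, 1.2]
finger_gap: 0.0878
```

```bash
python3 -m jog '[[0,0,0,0,0,0,0.6],[0,0,0,0,0,0,0.45],[0,0,0,0,0,0,0.36],[0,0,0,0,0,0,0.3],[0,0,0,0,0,0,0.26],[0,0,0,0,0,0,0.2],[0,0,0,0,0,0,-0.2],[0,0,0,0,0,0,-1],[0,0,0,0,0,0,-1]]'
```

```text
t: 4.82
ee_pos: [0.5214, 0.1465, 0.0147]
orientation: [0.0, 0.983, 0.183, 0.0]
force: [-0.0, -0.5, 1.4]
finger_gap: 0.0559
```

```bash
python3 -m jog '[[0,0,0,0,0,-0.002,-1],[0,0,0,0,0,-0.005,-1],[0,0,0,0,0,-0.01,-1],[0,0,0,0,0,-0.015,-1],[0,0,0,0,0,-0.02,-1],[0,0,0,0,0,-0.02,-1],[0,0,0,0,0,-0.015,-1],[0,0,0,0,0,-0.008,-1],[0,0,0,0,0,-0.003,-1],[0,0,0,0,0,0,-1]]'
python3 - <<'E'
from h import *
p,d=env.capture("side");cv2.imwrite("pics/s3.png",cv2.resize(p[120:340,180:470],None,fx=2.5,fy=2.5))
print(env.observe()["joint_positions"])
E
```

```text
t: 6.08
ee_pos: [0.5212, 0.1465, 0.1124]
orientation: [0.0, 0.983, 0.183, -0.0]
force: [0.2, -0.6, -2.8]
finger_gap: 0.056
[ 0.00867397  0.45243233 -0.47817076  1.89729646  0.26944206  0.85602253
 -1.80842877]
```

View pics/s3.png

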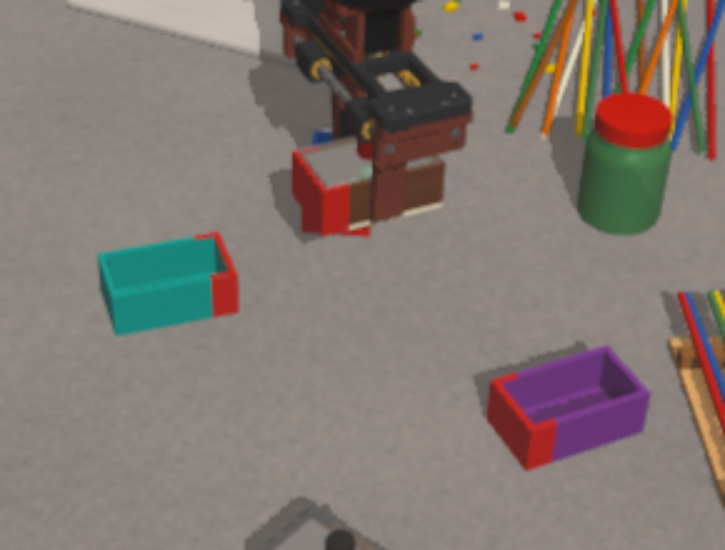

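The box is held level in the gripper at about (330,200) in the full picture, lid and knob in place. Tilting red end down.

```bash
python3 -m jog '[[0,1,0,0,0,0,-1],[0,2,0,0,0,0,-1],[0,3,0,0,0,0,-1],[0,3,0,0,0,0,-1],[0,3,0,0,0,0,-1],[0,3,0,0,0,0,-1],[0,3,0,0,0,0,-1],[0,3,0,0,0,0,-1],[0,3,0,0,0,0,-1],[0,2,0,0,0,0,-1],[0,1,0,0,0,0,-1],[0,0,0,0,0,0,-1]]'
python3 - <<'E'
from h import *
p,d=env.capture("side");cv2.imwrite("pics/s4.png",cv2.resize(p[150:270,250:400],None,fx=4.5,fy=4.5))
c=env.calibration("wrist");p,d=env.capture("wrist");cv2.imwrite("pics/w4.png",p)
s=env.observe();print(s["ee_pos"],rot(s["orientation"]).as_matrix().round(3),s["joint_positions"])
E
```

```text
t: 7.62
ee_pos: [0.5205, 0.1465, 0.1122]
orientation: [-0.043, 0.956, 0.179, 0.229]
force: [0.5, 0.0, -3.0]
finger_gap: 0.0554
[0.5211736  0.14672684 0.11252152] [[ 0.831  0.361  0.423]
 [ 0.322 -0.932  0.164]
 [ 0.454 -0.    -0.891]] [-0.10105206  0.2606198  -0.29467799  2.29326184  0.53344274  0.1465633
 -2.08044354]
```

View pics/s4.png

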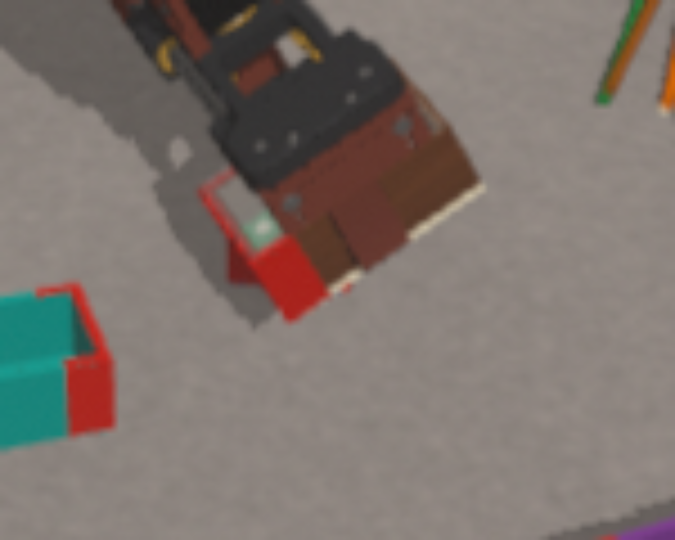

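View pics/w4.png

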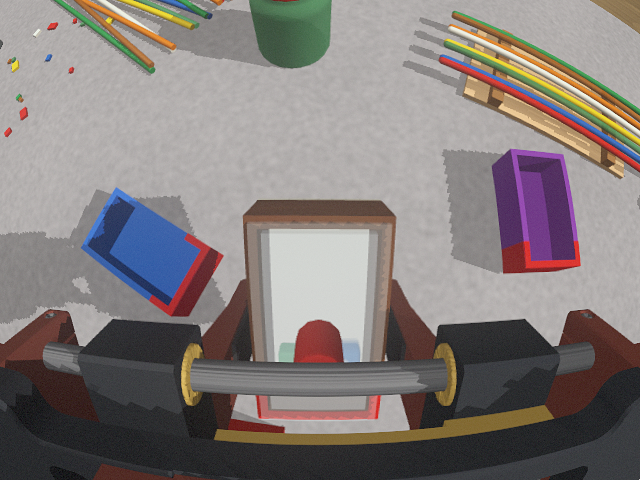

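Tilt is about 27°; both beads, at (287,352) and (351,352), have moved down past the knob. I hold to let them come to rest, then look again.

```bash
python3 -m jog '[[0,0,0,0,0,0,-1],[0,0,0,0,0,0,-1],[0,0,0,0,0,0,-1],[0,0,0,0,0,0,-1],[0,0,0,0,0,0,-1],[0,0,0,0,0,0,-1]]'
python3 - <<'E'
from h import *
p,d=env.capture("side");cv2.imwrite("pics/s5.png",cv2.resize(p[180:230,285:335],None,fx=10,fy=10,interpolation=cv2.INTER_CUBIC))
p,d=env.capture("wrist");cv2.imwrite("pics/w5.png",cv2.resize(p[190:430,230:410],None,fx=2.5,fy=2.5))
s=env.observe();print(rot(s["orientation"]).as_matrix().round(3)[2],s["joint_positions"])
E
```

```text
t: 8.48
ee_pos: [0.5214, 0.1466, 0.1127]
orientation: [-0.043, 0.956, 0.178, 0.229]
force: [-0.8, 0.2, -2.7]
finger_gap: 0.0557
[ 0.454  0.    -0.891] [-0.10126375  0.26051697 -0.29403333  2.29325949  0.53422086  0.14607309
 -2.08126381]
```

View pics/s5.png

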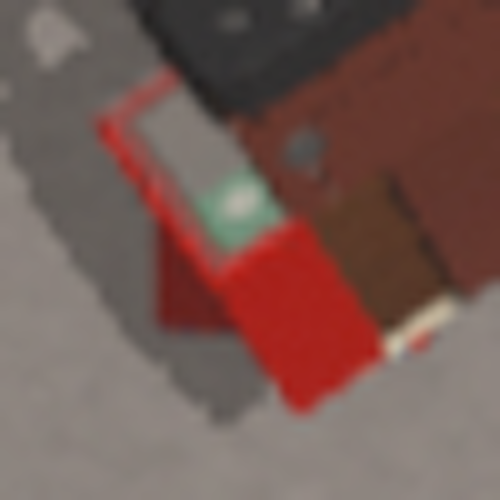

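View pics/w5.png

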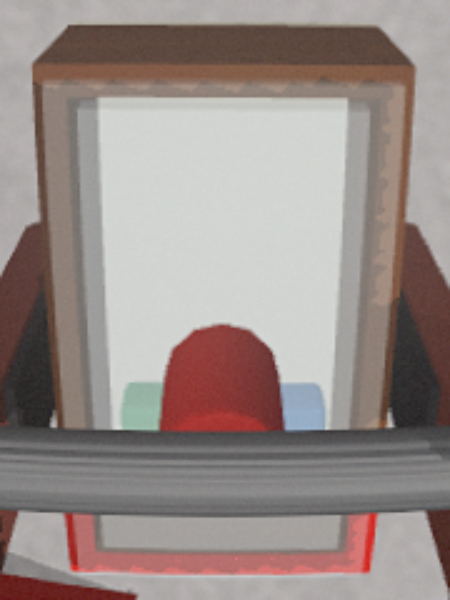

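Both beads rest side by side at the red end (green in the side crop at (240,205), blue level with it in the wrist view). Levelling and lowering.

```bash
python3 -m jog '[[0,-1,0,0,0,0,-1],[0,-2,0,0,0,0,-1],[0,-3,0,0,0,0,-1],[0,-3,0,0,0,0,-1],[0,-3,0,0,0,0,-1],[0,-3,0,0,0,0,-1],[0,-3,0,0,0,0,-1],[0,-3,0,0,0,0,-1],[0,-3,0,0,0,0,-1],[0,-2,0,0,0,0,-1],[0,-1,0,0,0,0,-1],[0,0,0,0,0,0,-1]]'
python3 -m jog '[[0,0,0,0,0,0.005,-1],[0,0,0,0,0,0.012,-1],[0,0,0,0,0,0.015,-1],[0,0,0,0,0,0.015,-1],[0,0,0,0,0,0.015,-1],[0,0,0,0,0,0.012,-1],[0,0,0,0,0,0.008,-1],[0,0,0,0,0,0.005,-1],[0,0,0,0,0,0.003,-1],[0,0,0,0,0,0.002,-1],[0,0,0,0,0,0,-1]]'
python3 - <<'E'
from h import *
s=env.observe();print(rot(s["orientation"]).as_matrix().round(3),s["ee_pos"])
p,d=env.capture("side");cv2.imwrite("pics/s6.png",cv2.resize(p[190:270,280:380],None,fx=7,fy=7,interpolation=cv2.INTER_CUBIC))
E
```

```text
t: 10.07
ee_pos: [0.5215, 0.1467, 0.1125]
orientation: [-0.0, 0.983, 0.184, 0.0]
force: [-0.3, -0.7, -2.1]
finger_gap: 0.0557
t: 11.45
ee_pos: [0.5215, 0.1466, 0.0208]
orientation: [0.0, 0.983, 0.183, 0.0]
force: [-0.0, -0.6, -3.4]
finger_gap: 0.0562
[[ 0.933  0.361  0.   ]
 [ 0.361 -0.933 -0.   ]
 [ 0.     0.    -1.   ]] [0.52151399 0.14657105 0.02077597]
```

View pics/s6.png

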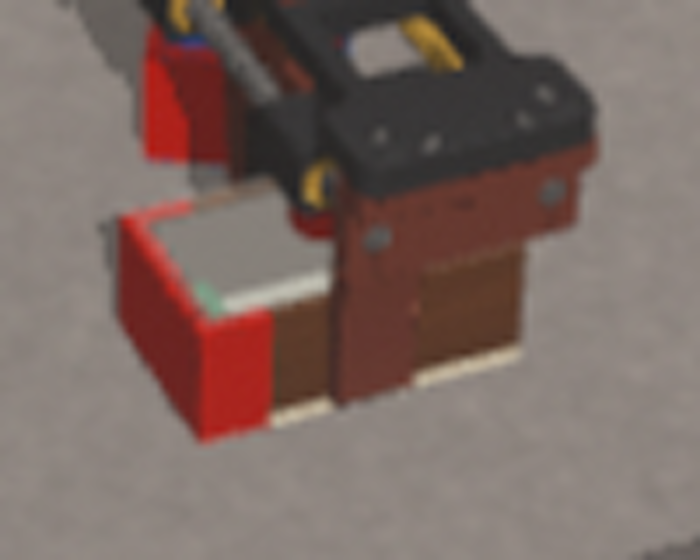

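Level, 6 mm above the bench, green bead seen at the red end (210,297). Now the last millimetres.

```bash
python3 -m jog '[[0,0,0,0,0,0.0015,-1],[0,0,0,0,0,0.001,-1],[0,0,0,0,0,0.001,-1],[0,0,0,0,0,0.001,-1],[0,0,0,0,0,0.0005,-1],[0,0,0,0,0,0.0005,-1],[0,0,0,0,0,0,-1]]'
```

```text
t: 12.38
ee_pos: [0.5214, 0.1466, 0.0151]
orientation: [0.0, 0.983, 0.184, -0.0]
force: [0.4, 0.0, -2.8]
finger_gap: 0.0559
```

```bash
python3 -m jog '[[0,0,0,0,0,0.0003,-1],[0,0,0,0,0,0.0003,-1],[0,0,0,0,0,0,-1]]'; python3 -m jog '[[0,0,0,0,0,0.0003,-1],[0,0,0,0,0,0,-1]]'
```

```text
t: 12.75
ee_pos: [0.5214, 0.1466, 0.0147]
orientation: [0.0, 0.983, 0.184, 0.0]
force: [-0.2, 0.6, 0.1]
finger_gap: 0.0562
t: 13.0
ee_pos: [0.5214, 0.1466, 0.0147]
orientation: [0.0, 0.983, 0.184, 0.0]
force: [-1.5, 0.1, 5.9]
finger_gap: 0.0563
```

Box is down. Opening, then rising straight to knob height (tips about 3.5 mm above the plate) and checking.

```bash
python3 -m jog '[[0,0,0,0,0,0,0.3],[0,0,0,0,0,0,0.4],[0,0,0,0,0,0,0.7],[0,0,0,0,0,0,1],[0,0,0,0,0,0,1],[0,0,0,0,0,-0.003,1],[0,0,0,0,0,-0.008,1],[0,0,0,0,0,-0.012,1],[0,0,0,0,0,-0.01,1],[0,0,0,0,0,-0.005,1],[0,0,0,0,0,0,1]]'
python3 - <<'E'
from h import *
p,d=env.capture("side");cv2.imwrite("pics/s7.png",cv2.resize(p[190:270,280:380],None,fx=7,fy=7,interpolation=cv2.INTER_CUBIC))
p,d=env.capture("wrist");cv2.imwrite("pics/w7.png",p)
s=env.observe();print(s["ee_pos"])
E
```

```text
t: 14.38
ee_pos: [0.5217, 0.1466, 0.0528]
orientation: [0.0, 0.983, 0.183, 0.0]
force: [-0.4, -0.5, -0.4]
finger_gap: 0.0878
[0.52126075 0.14644621 0.05210264]
```

View pics/s7.png

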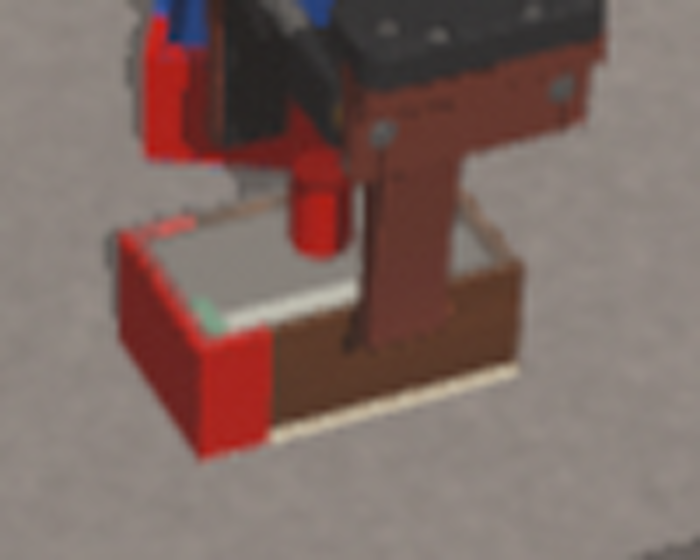

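View pics/w7.png

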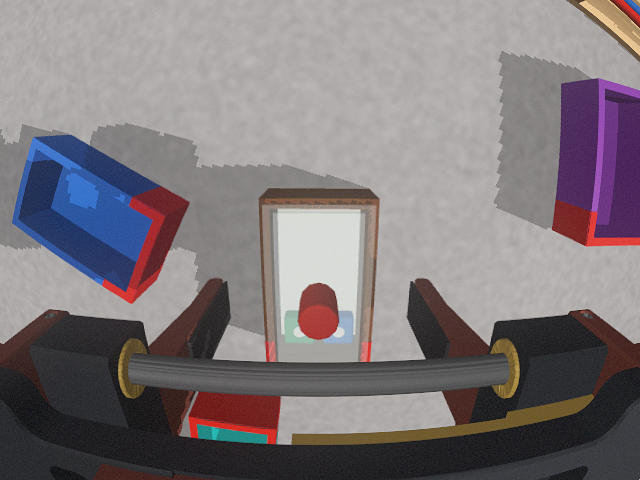

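Lid seated, beads at (302,327) and (337,327) at the red end. Checking the knob position against the TCP.

```bash
python3 - <<'E'
from h import *
c=env.calibration("wrist");S=env.calibration("side");s=env.observe();m=rot(s["orientation"]).as_matrix()
for v in (fray(c,(318,321)),ray(S,(280+318/7,190+160/7))):
    x=atz(v,.067);print(x, m.T@(x-s["ee_pos"]))
x,e=tri([fray(c,(318,321)),ray(S,(280+318/7,190+160/7))]);print(x,e,m.T@(x-s["ee_pos"]))
E
```

```text
[0.52174302 0.14612274 0.067     ] [ 0.00032954  0.00047702 -0.0148974 ]
[0.52102091 0.14685261 0.067     ] [-8.06563085e-05 -4.64194150e-04 -1.48973881e-02]
[0.52136061 0.14627676 0.06715341] 0.00043978832485460083 [ 2.84077061e-05  1.95439661e-04 -1.50507683e-02]
```

Knob is within 0.5 mm of the TCP axis and its top at 67 mm. Closing on it.

```bash
python3 -m jog '[[0,0,0,0,0,0,0.4],[0,0,0,0,0,0,0],[0,0,0,0,0,0,-0.3],[0,0,0,0,0,0,-0.45],[0,0,0,0,0,0,-0.52],[0,0,0,0,0,0,-0.56],[0,0,0,0,0,0,-0.6],[0,0,0,0,0,0,-0.7],[0,0,0,0,0,0,-1],[0,0,0,0,0,0,-1]]'
```

```text
t: 15.72
ee_pos: [0.5214, 0.1466, 0.0523]
orientation: [0.0, 0.983, 0.184, 0.0]
force: [0.9, -0.3, 0.0]
finger_gap: 0.0173
```

```bash
python3 -m jog '[[0,0,0,0,0,-0.001,-1],[0,0,0,0,0,-0.0015,-1],[0,0,0,0,0,-0.002,-1],[0,0,0,0,0,-0.003,-1],[0,0,0,0,0,-0.004,-1],[0,0,0,0,0,-0.008,-1],[0,0,0,0,0,-0.015,-1],[0,0,0,0,0,-0.02,-1],[0,0,0,0,0,-0.015,-1],[0,0,0,0,0,-0.008,-1],[0,0,0,0,0,-0.003,-1],[0,0,0,0,0,0,-1]]'
python3 - <<'E'
from h import *
p,d=env.capture("side");cv2.imwrite("pics/s8.png",cv2.resize(p[150:270,260:400],None,fx=5,fy=5,interpolation=cv2.INTER_CUBIC))
E
```

```text
t: 17.23
ee_pos: [0.5213, 0.1464, 0.1326]
orientation: [0.0, 0.983, 0.184, -0.0]
force: [0.4, 0.2, -1.4]
finger_gap: 0.0175
```

View pics/s8.png

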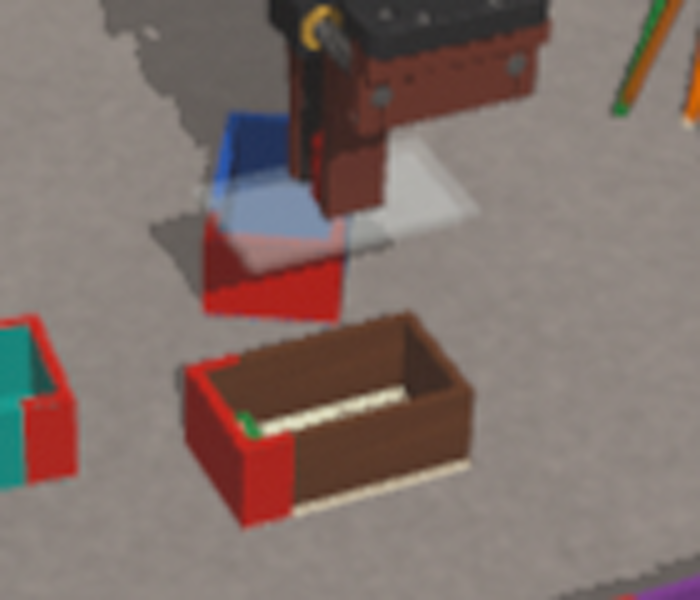

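Lid is up and level at (340,220); the box stands still with the green bead at the red end (248,425). Carrying the lid to the bare area.

```bash
python3 -m jog '[[0,0,0,-0.004,0.006,0,-1],[0,0,0,-0.01,0.015,0,-1],[0,0,0,-0.014,0.022,0,-1],[0,0,0,-0.016,0.025,0,-1],[0,0,0,-0.016,0.025,0,-1],[0,0,0,-0.014,0.022,0,-1],[0,0,0,-0.008,0.012,0,-1],[0,0,0,-0.002,0.003,0,-1],[0,0,0,0,0,0,-1]]'
python3 - <<'E'
from h import *
p,d=env.capture("side");cv2.imwrite("pics/s9.png",p)
p,d=env.capture("top");cv2.imwrite("pics/t9.png",p)
E
```

```text
t: 18.4
ee_pos: [0.4901, -0.0046, 0.1328]
orientation: [-0.0, 0.983, 0.184, 0.0]
force: [-0.2, 0.1, -0.2]
finger_gap: 0.0172
```

View pics/s9.png

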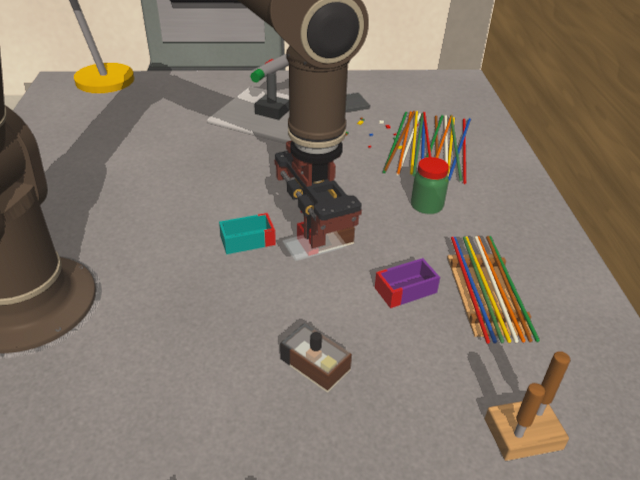

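View pics/t9.png

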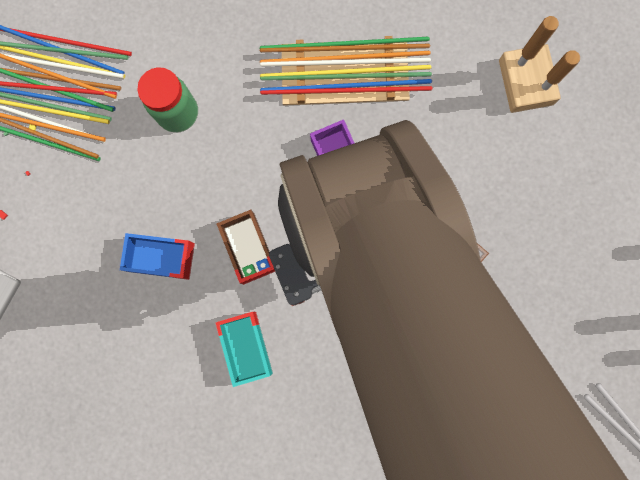

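Top view: green bead (249,270) and blue (263,265) both against the red end; target area beneath the lid is bare. Lowering.

```bash
python3 -m jog '[[0,0,0,0,0,0.006,-1],[0,0,0,0,0,0.014,-1],[0,0,0,0,0,0.018,-1],[0,0,0,0,0,0.018,-1],[0,0,0,0,0,0.018,-1],[0,0,0,0,0,0.014,-1],[0,0,0,0,0,0.01,-1],[0,0,0,0,0,0.006,-1],[0,0,0,0,0,0.003,-1],[0,0,0,0,0,0.002,-1],[0,0,0,0,0,0,-1]]'
python3 -m jog '[[0,0,0,0,0,0.001,-1],[0,0,0,0,0,0.001,-1],[0,0,0,0,0,0.001,-1],[0,0,0,0,0,0,-1]]'
```

```text
t: 19.88
ee_pos: [0.4901, -0.005, 0.0239]
orientation: [0.0, 0.983, 0.183, 0.0]
force: [0.3, -0.4, -1.2]
finger_gap: 0.0174
t: 20.38
ee_pos: [0.4899, -0.005, 0.0207]
orientation: [-0.0, 0.983, 0.184, -0.0]
force: [-0.8, 0.2, -0.8]
finger_gap: 0.0175
```

```bash
python3 -m jog '[[0,0,0,0,0,0.0005,-1],[0,0,0,0,0,0.0005,-1],[0,0,0,0,0,0,-1]]'; python3 -m jog '[[0,0,0,0,0,0.0004,-1],[0,0,0,0,0,0,-1]]'; python3 -m jog '[[0,0,0,0,0,0.0003,-1],[0,0,0,0,0,0,-1]]'
```

```text
t: 20.75
ee_pos: [0.49, -0.005, 0.0197]
orientation: [-0.0, 0.983, 0.184, -0.0]
force: [0.6, 0.5, -1.4]
finger_gap: 0.0175
t: 21.0
ee_pos: [0.4899, -0.005, 0.0193]
orientation: [0.0, 0.983, 0.184, -0.0]
force: [-0.5, -0.3, 0.3]
finger_gap: 0.0172
t: 21.25
ee_pos: [0.49, -0.005, 0.0192]
orientation: [0.0, 0.983, 0.184, 0.0]
force: [-0.5, -0.0, 4.0]
finger_gap: 0.0174
```

Contact at the predicted height. Release and retreat up, then back.

```bash
python3 -m jog '[[0,0,0,0,0,0,-0.58],[0,0,0,0,0,0,-0.5],[0,0,0,0,0,0,-0.3],[0,0,0,0,0,0,0],[0,0,0,0,0,0,0],[0,0,0,0,0,-0.005,0],[0,0,0,0,0,-0.015,0],[0,0,0,0,0,-0.03,0],[0,0,0,0,0,-0.04,0],[0,0,0,0,0,-0.04,0],[0,0,0,0,0,-0.04,0],[0,0,0,0,0,-0.02,0]]'
python3 -m jog '[[0,0,0,-0.01,0.02,0,0],[0,0,0,-0.02,0.04,0,0],[0,0,0,-0.02,0.045,0,0],[0,0,0,-0.02,0.045,0,0],[0,0,0,-0.02,0.045,0,0],[0,0,0,-0.02,0.045,0,0],[0,0,0,-0.01,0.02,0,0],[0,0,0,0,0,0,0]]'
python3 - <<'E'
from h import *
p,d=env.capture("side");cv2.imwrite("pics/s10.png",cv2.resize(p[180:400,200:460],None,fx=3,fy=3,interpolation=cv2.INTER_CUBIC)[:600])
p,d=env.capture("top");cv2.imwrite("pics/t10.png",cv2.resize(p[180:380,100:366],None,fx=3,fy=3,interpolation=cv2.INTER_CUBIC));np.save("pics/t10.npy",d)
E
```

```text
t: 22.75
ee_pos: [0.4906, -0.0047, 0.2125]
orientation: [0.001, 0.983, 0.184, 0.002]
force: [0.5, -0.2, -0.6]
finger_gap: 0.0438
t: 23.75
ee_pos: [0.4712, -0.2923, 0.2097]
orientation: [0.0, 0.983, 0.182, 0.0]
force: [-0.2, 0.3, 1.0]
finger_gap: 0.0436
```

View pics/s10.png

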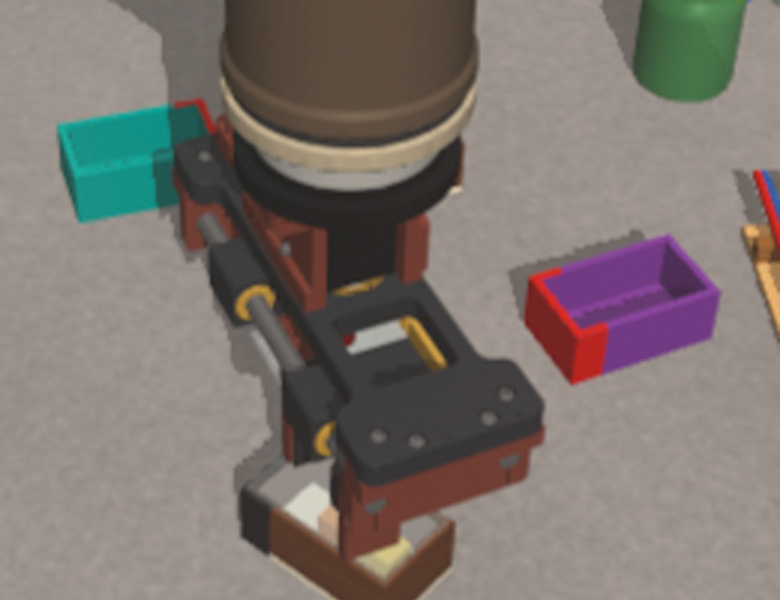

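View pics/t10.png

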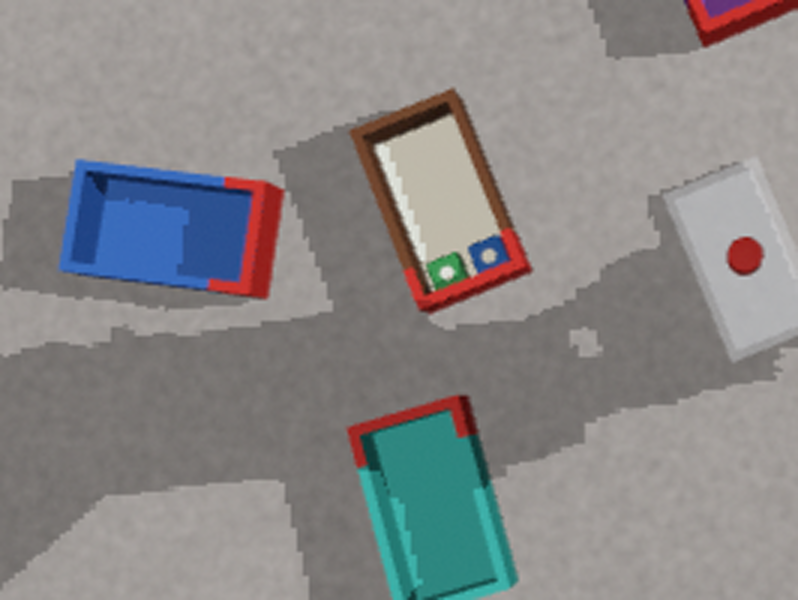

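The top view shows the lid knob up at (745,256) on bare bench, clear of everything. Green (447,270) and blue (489,252) are against the red end. Last numeric check, then hand in.

```bash
python3 - <<'E'
from h import *
T=env.calibration("top");d=np.load("pics/t10.npy")
for n,(u,v) in dict(knob=(745,256),platefar=(720,200),platenear=(750,330),plR=(775,230),green=(447,270),blue=(489,252)).items():
    u=100+u/3;v=180+v/3;o,r=ray(T,(u,v));print(n,(o+r*d[int(round(v)),int(round(u))]).round(4))
cx=np.array([.5214,.1466]);a=np.radians(21.3);Rm=np.array([[np.cos(a),np.sin(a)],[-np.sin(a),np.cos(a)]])
for n,(u,v) in dict(green=(447,270),blue=(489,252)).items(): print(n,Rm@(atz(ray(T,(100+u/3,180+v/3)),.016)[:2]-cx))
s=env.observe();print(s["t"],s["ee_pos"],s["joint_velocities"].round(3));env.close_job()
E
```

```text
knob [ 0.4895 -0.0038  0.031 ]
platefar [0.5209 0.0073 0.0031]
platenear [ 0.454  -0.0057  0.0089]
plR [ 0.5041 -0.02    0.0087]
green [0.4881 0.1463 0.0126]
blue [0.4963 0.1244 0.0157]
green [-0.03161596  0.01141653]
blue [-0.03144014 -0.01155685]
23.85 [ 0.47206445 -0.28943554  0.20964185] [-0.016 -0.004 -0.01   0.006  0.002 -0.002 -0.001]
the job is handed in; nothing more can be done
```

The job is done and handed in at about 24 s of the 69 s allowed.

**What I did:** I gripped the red-end, red-knob box across its width and lifted it with the lid on. I tilted it about 27° red end down until both beads had slid, then levelled it and set it down; contact was about 6 N. I then lifted the lid by its knob and laid it at about (0.490, -0.005) on the bare bench, roughly 75 mm clear of the box, with about 4 N at contact.

**Last checks:**
- **Beads:** both lie side by side at the red end, at x about -31.5 mm in the box's frame (expected about -34 mm). That difference is within the roughly 2 mm calibration plus pixel error.
- **Lid:** it lies knob up. The knob top reads 31 mm (expected 34 mm) and two points on the plate read about 9 mm (expected 8 mm).
- **One reading that disagreed:** a third point on the plate's far side read 3 mm. That is probably depth noise on the clear lid, since the top picture shows it lying flat, but I did not re-measure it.
- **Robot:** it was touching nothing, with the gripper about 0.2 m above the bench.

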